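# Pack a carburettor body in its build board

### The job

The carburettor body on the build board is against its left-hand stop, but a gap is left between its other end and the right-hand steel stop. Try the wooden packing blocks to find the one that fills that gap snugly, and leave it standing upright in the gap, square to the stop and lined up with its ends, fully down on the board. Leave the other two blocks standing upright on the bench.

Things in the scene. Friction and masses are not known exactly. Their poses are not given: they have to be found in the camera images.
- fixture: Build board fixed on the bench: plywood 10 mm thick with two steel stops, each 90 (x) by 30 mm (y), tops 42 mm above the bench. Origin: at bench height under the middle of the right-hand stop's inner face; y runs from that face across the gap to the carburettor body. Right stop: y -30 to 0; left stop's inner face: y 190 mm. Front plywood: x -65 to 65, y -50 to 235 mm.
- gap_edge (a point): Middle of the top edge of the right stop's inner face, 42 mm above the bench. The gap runs from this face to the seated body's foot: 31, 39 or 47 mm wide (not known beforehand), 90 mm long along the board's x, centred here, and 32 mm deep to the plywood. Both sides stay no higher than 42 mm for at least 50 mm from the gap.
- gap_floor (a point): Plywood surface right below gap_edge, 10 mm above the bench: the foot of the stop's face. A block standing in the gap rests at this height. The right block has 3 mm of play in all across the gap; the next thicker one does not enter; the next thinner one has 11 mm of play.
- block_28: Plain hardwood packing block, the thinnest of three: 90 mm long (its x), 28 mm thick (its y), 80 mm tall (its z). It stands upright on the bench. Origin: centre of its underside. The lowest 8 mm of its two long faces are bevelled inwards by 1.5 mm a side. It is light (under 0.4 kg).
- block_36: Plain hardwood packing block, the middle one of three: 90 mm long (its x), 36 mm thick (its y), 80 mm tall (its z). It stands upright on the bench. Origin: centre of its underside. The lowest 8 mm of its two long faces are bevelled inwards by 1.5 mm a side. It is light (under 0.4 kg).
- block_44: Plain hardwood packing block, the thickest of three: 90 mm long (its x), 44 mm thick (its y), 80 mm tall (its z). It stands upright on the bench. Origin: centre of its underside. The lowest 8 mm of its two long faces are bevelled inwards by 1.5 mm a side. It is light (under 0.4 kg).
- casting_a: One of 3 like fixed aluminium twin-throat carburettor bodies, 143, 151 and 159 mm long in no stated order. One (varies) sits against the left stop, two wait on the far plywood. Origin: underside, centre of left end face; it runs along its -y. Right end: low foot 90 wide, 32 high, 52-68 mm long, with a flat upright end face; the rest 76 wide, 74 mm high.
- casting_b: One of 3 like fixed aluminium twin-throat carburettor bodies, 143, 151 and 159 mm long in no stated order. One (varies) sits against the left stop, two wait on the far plywood. Origin: underside, centre of left end face; it runs along its -y. Right end: low foot 90 wide, 32 high, 52-68 mm long, with a flat upright end face; the rest 76 wide, 74 mm high.
- casting_c: One of 3 like fixed aluminium twin-throat carburettor bodies, 143, 151 and 159 mm long in no stated order. One (varies) sits against the left stop, two wait on the far plywood. Origin: underside, centre of left end face; it runs along its -y. Right end: low foot 90 wide, 32 high, 52-68 mm long, with a flat upright end face; the rest 76 wide, 74 mm high.
Not all that is in view belongs to the job. What is shaped like the block_36 but red is not meant. Leave any orange look-alike of the block_44 alone.

How it is judged (in metres and radians):
At the end, for the whole second after the job is handed in: The block that fits (28 mm in the 31 mm gap, 36 in 39, 44 in 47) stands in the gap, within 4 mm of the plywood, upright to 0.1 rad, square to 0.15 rad, centred along it to 25 mm; the other two stand upright (0.1 rad) on the bare bench; all at rest (((x of casting_c in the frame of fixture below 0.05 m and z of block_28 in the frame of fixture between 0.006 and 0.014 m and y of block_28 in the frame of fixture between 0.005 and 0.031 m and x of block_28 in the frame of fixture between -0.025 and 0.025 m and angle between each of block_28, block_36, block_44's own z axis and vertical below 0.1 rad and angle between the y axis of block_28 and the y axis of fixture, either way round below 0.15 rad and linear speed of each of block_28, block_36, block_44 below 0.02 m/s and height (world z) of each of block_36, block_44 below 0.006 m) or (x of casting_a in the frame of fixture below 0.05 m and z of block_36 in the frame of fixture between 0.006 and 0.014 m and y of block_36 in the frame of fixture between 0.005 and 0.039 m and x of block_36 in the frame of fixture between -0.025 and 0.025 m and angle between each of block_36, block_28, block_44's own z axis and vertical below 0.1 rad and angle between the y axis of block_36 and the y axis of fixture, either way round below 0.15 rad and linear speed of each of block_36, block_28, block_44 below 0.02 m/s and height (world z) of each of block_28, block_44 below 0.006 m) or (x of casting_b in the frame of fixture below 0.05 m and z of block_44 in the frame of fixture between 0.006 and 0.014 m and y of block_44 in the frame of fixture between 0.005 and 0.047 m and x of block_44 in the frame of fixture between -0.025 and 0.025 m and angle between each of block_44, block_28, block_36's own z axis and vertical below 0.1 rad and angle between the y axis of block_44 and the y axis of fixture, either way round below 0.15 rad and linear speed of each of block_44, block_28, block_36 below 0.02 m/s and height (world z) of each of block_28, block_36 below 0.006 m))); the robot touches nothing.
It also fails if it takes over 64 s, if anything falls off the work surface, if the arm or the gripper's body presses on something with over 40 N, if the wrist force passes 120 N, or if a joint passes its speed limit or range.

### The arm

A 6-joint arm with a two-finger parallel gripper is mounted at the origin on the work surface. World frame = base frame: x ahead of the robot, y to its left, z up, the work surface at z = 0. Lengths are in mm, angles in rad, forces in N, time in s.
With the tool pointing down it reaches from about 350 to 950 mm from the base axis. Payload 17.4 kg.
Tool frame: the origin (TCP) lies at the very end of the fingers, on their centre line; the grasp point (between the pads) lies behind it (env.tcp_to_grasp is the z of the grasp point in the tool frame, in mm); z points along the fingers, y is the line along which they close (so a half turn about z gives the same grasp; the last joint's range is limited). The gripper opens to 93 mm and grips with 3 to 60 N. Pads are 15 mm wide; open, the fingers measure 128 mm over their backs; the gripper's body (75 mm by 188 mm) begins 65 mm behind the grasp point.
Start: joints at [-1.271, 0.116, 1.442, -0, 1.584, -0.038], TCP at [223.694, -636.862, 218.646] pointing down, gripper open.
Joint ranges: [-2.83, 2.83], [-0.83, 2.19], [0.07, 2.5], [-1.14, 4.28], [0.01, 3], [-2.97, 2.97]. Speed limits (rad/s): [1.89, 1.89, 2.22, 3.14, 3.14, 3.14].

### API

Orientations are given as a unit quaternion [x, y, z, w].
In Python, from cell import env, imaging gives the robot as it stands.
- The arm moves only by the shell command python3 -m handwheel 'ROWS'. ROWS is JSON, a list of rows, each a list of 7 numbers: the turn, a rotation vector about the tool's x, y, z in rad, then the shift along the tool's x, y, z in units of 30 mm (1.0 is 30 mm), then the finger opening in mm, from 0 to 93. A call has 1 to 10 rows; each row shifts and turns the commanded pose from where the row before left it, along the tool's axes as they then stand; what a row does not reach is not made up. A row lasts 1/10 s, in which the tool goes at most 50 mm and 8.59 degrees, less where a joint would pass 70% of its speed; a pose out of reach is approached as far as the arm can. A call is refused whole if a number of a shift passes 1 or a number of a turn 0.15, either way. A call with a gripper value outside its range is refused whole. The fingers move at their own pace and stop on an object; the grip force is fixed at half the most. Time passes only in rows, so rows that do not move let the fingers close. It gives the time, the measured TCP pose, the force, the opening and the grip force at its end, in the units of the state.
- env.state(): the state, without advancing time (a new reading comes with each control period).
- imaging.camera(name): name is "scene" or "top" or "wrist"; returns the picture (420x560x3 uint8, red, green, blue); there is no depth.
- imaging.camera_model(name): a dict with "mtx" (3x3 intrinsics, pixels), "R" (3x3) and "t" (3): a world point X has camera coordinates R X + t. Camera axes: x right, y down, z forward; pixel columns grow to the right and rows downward; lengths in mm; the calibration is good to about 2 mm. A picture is of the moment at which its call begins: read the wrist's pose just before it. camera_model takes no time and is no camera call; for the wrist camera it gives the pose at the moment of the call.
- env.close_job(): hands the job in; it is judged then, once.
The state is a dict: "time_s": time; "joint_positions": joint angles; "joint_vel": joint speeds; "tau": joint torques, N m; "tcp_pos": TCP position; "orientation": TCP orientation; "force": force on the tool from outside, world axes, zero at the start; "torque": the same for the moment, N m; "grip_width": finger opening in mm; "grasp_force": force on a finger pad.
Only numpy, scipy, OpenCV 4.12 (cv2) and the standard library are available. Lean on these libraries where they do the work, as an engineer would, in place of code of your own. Each camera call takes 0.05 s, during which the arm holds its last target. There are 200 camera calls.

## Working session

There is one attempt and no reset: what is moved stays moved. The work goes in short steps, Python scripts to look and compute and a shell command to move; the robot and the scene stay as the last step left them, time stands still between calls to the robot, and variables do not carry over. Pictures are saved under pics/ and viewed, at most 10 in all, crops included, and the job is handed in when it is done.

```bash
mkdir -p pics; ls; python3 - <<'E'
from cell import env, imaging
import cv2
for n in("scene","top"):
    cv2.imwrite(f"pics/{n}0.png",imaging.camera(n)[...,::-1])
    m=imaging.camera_model(n);print(n,m)
s=env.state();print(s['tcp_pos'],s['orientation'],s['time_s'],env.tcp_to_grasp)
E
```

```text
pics
scene {'mtx': array([[531.15923374,   0.        , 285.5155524 ],
       [  0.        , 531.15923374, 212.17129571],
       [  0.        ,   0.        ,   1.        ]]), 'R': array([[-0.56367691,  0.82599489, -0.0008789 ],
       [ 0.5291857 ,  0.36031044, -0.76820497],
       [-0.63421671, -0.43348451, -0.64020337]]), 't': array([ 299.24506337, -261.43701154, 1921.83158202])}
top {'mtx': array([[483.08415871,   0.        , 276.64464795],
       [  0.        , 483.08415871, 207.67940432],
       [  0.        ,   0.        ,   1.        ]]), 'R': array([[ 1.37223597e-02, -9.99903250e-01,  2.27772379e-03],
       [-9.78331464e-01, -1.38968881e-02, -2.06577888e-01],
       [ 2.06589555e-01,  6.06367236e-04, -9.78427508e-01]]), 't': array([  27.73134431,  590.81702253, 1060.03255261])}
[ 223.64275319 -636.68922481  217.97706667] [ 9.85770549e-01  1.68095655e-01 -5.90141261e-05 -5.21598774e-04] 0.1 -18.8
```

View pics/top0.png

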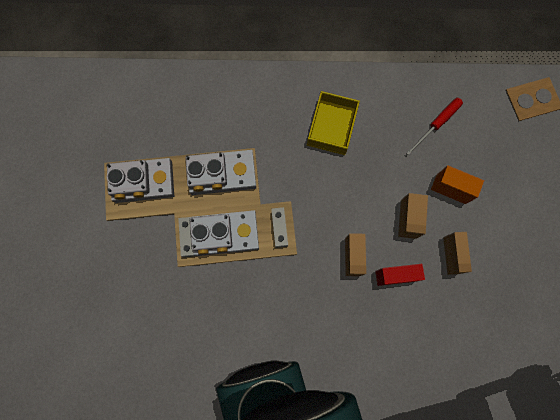

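View pics/scene0.png

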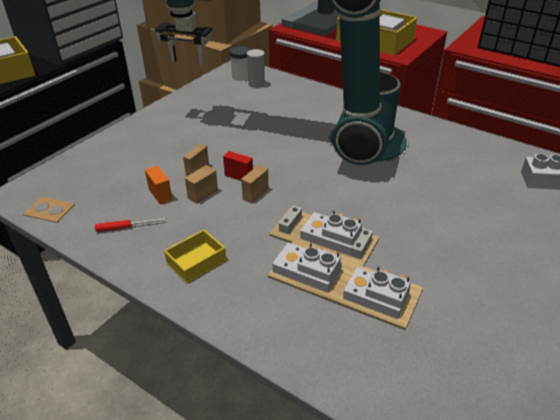

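```bash
cat > h.py <<'E'
import numpy as np, cv2
from cell import env, imaging
def plane(m,uv,z):
    uv=np.atleast_2d(np.array(uv,float)); K,R,t=m['mtx'],m['R'],m['t']
    d=(R.T@np.linalg.inv(K)@np.c_[uv,np.ones(len(uv))].T).T; c=-R.T@t
    return c+d*((z-c[2])/d[:,2])[:,None]
def proj(m,X):
    X=np.atleast_2d(np.array(X,float)); p=(X@m['R'].T+m['t'])@m['mtx'].T
    return p[:,:2]/p[:,2:]
E
python3 - <<'E'
from h import *
im=cv2.imread('pics/top0.png')
f=lambda a,k:cv2.resize(a,None,fx=k,fy=k,interpolation=cv2.INTER_CUBIC)
A=f(im[160:290,340:490],3);B=f(im[200:270,235:305],5)
o=np.zeros((390,800,3),np.uint8);o[:,:450]=A;o[:350,450:]=B
cv2.imwrite('pics/crop0.png',o)
m=imaging.camera_model('top')
print(plane(m,[[413,202],[356,242],[458,242]],80).round(),plane(m,[[273,210],[275,247],[258,210],[259,249]],42).round())
hsv=cv2.cvtColor(im,cv2.COLOR_BGR2HSV)
mk=cv2.inRange(hsv,(5,60,60),(25,220,255)); mk[:,:335]=0
n,l,s,c=cv2.connectedComponentsWithStats(mk)
for i in range(1,n):
    if s[i,4]>60: print(s[i],c[i].round(1))
E
```

```text
[[ 604. -276.   80.]
 [ 510. -144.   80.]
 [ 513. -373.   80.]] [[589.  45.  42.]
 [501.  39.  42.]
 [588.  80.  42.]
 [496.  76.  42.]]
[ 506   77   54   44 1204] [533.7  98.2]
[406 193  22  41 773] [416.7 213. ]
[349 233  18  41 672] [357.3 253. ]
[454 232  18  41 516] [462.6 251.6]
```

View pics/crop0.png

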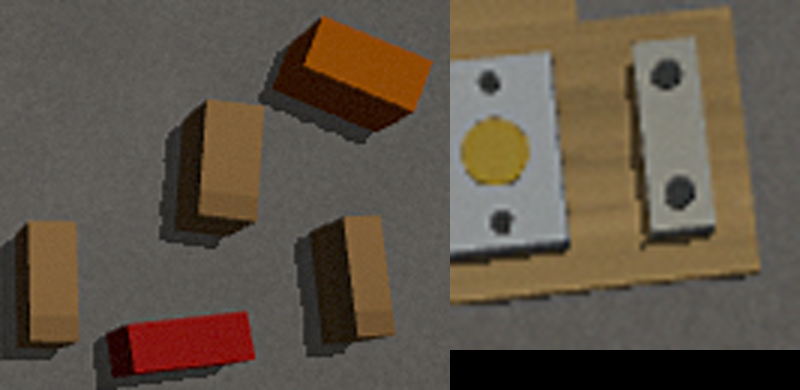

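```bash
python3 - <<'E'
from h import *
m=imaging.camera_model('top')
print('cam',-m['R'].T@m['t'])
A=lambda p:np.array(p)/3-1/3+[340,160]
B=lambda p:(np.array(p)-[450,0])/5-.4+[235,200]
for n,p in dict(b44=[(207,100),(264,105),(256,222),(198,213)],b36=[(27,222),(75,222),(77,317),(30,313)],b28=[(345,216),(381,215),(394,334),(359,337)]).items():
    P=plane(m,A(p),80)[:,:2];print(n,P.mean(0).round(1),np.linalg.norm(P-np.roll(P,-1,0),axis=1).round(1),P.round().tolist())
P=plane(m,B([(634,42),(650,232),(549,53),(568,247)]),42)[:,:2]
x=P[0]-P[1];L=np.linalg.norm(x);x/=L;y=np.array([-x[1],x[0]])
print(P.round(1).tolist(),L,np.degrees(np.arctan2(x[1],x[0])),(P-P[:2].mean(0))@y)
w=imaging.camera_model('wrist');s=env.state()
from scipy.spatial.transform import Rotation as R
T=R.from_quat(s['orientation']).as_matrix();print(T.round(3))
print('wristcam in tool',(T.T@(-w['R'].T@w['t']-s['tcp_pos'])).round(1),(w['R']@T).round(3),w['mtx'][0])
E
```

```text
cam [ 358.64268993   35.29641036 1159.15157703]
b44 [ 579.  -283.6] [43.6 91.3 43.9 88.4] [[625.0, -267.0], [622.0, -311.0], [531.0, -300.0], [538.0, -257.0]]
b36 [ 494.2 -145.8] [36.1 71.3 34.9 68.3] [[529.0, -127.0], [529.0, -164.0], [458.0, -163.0], [461.0, -129.0]]
b28 [ 492.4 -383. ] [27.2 89.3 26.2 90.7] [[537.0, -367.0], [538.0, -395.0], [449.0, -398.0], [446.0, -372.0]]
[[593.6, 48.4], [503.4, 39.5], [587.7, 88.4], [495.9, 77.5]] 90.58762634578308 5.624807366426196 [-5.32907052e-15 -6.21724894e-15  4.04249508e+01  3.85203212e+01]
[[ 0.943  0.331 -0.   ]
 [ 0.331 -0.943  0.001]
 [ 0.    -0.001 -1.   ]]
wristcam in tool [  80.5   -0.5 -166.5] [[-0.001  1.    -0.001]
 [-0.958 -0.001 -0.288]
 [-0.288  0.     0.958]] [360.96939578   0.         281.36537166]
```

```bash
python3 -m handwheel '[[0,0,0.1,0,0,0,93],[0,0,0.1,0,-0.5,0,93],[0,0,0.11,0.3,-1,0,93],[0,0,0,0.5,-1,0,93],[0,0,0,0.5,-1,0,93],[0,0,0,0.5,-1,0,93],[0,0,0,0.5,-1,0,93],[0,0,0,0.5,-1,0,93],[0,0,0,0.5,-1,0,93],[0,0,0,0.5,-1,0,93]]'; python3 - <<'E'
from h import *
s=env.state();print(s['tcp_pos'],s['orientation'],s['force'])
E
```

```text
time_s: 1.1
tcp_pos: [324.3, -377.2, 218.4]
orientation: [1.0, 0.014, -0.0, -0.0]
force: [0.1, -0.3, -0.2]
grip_width: 93.3
grasp_force: 0.0
[ 324.32879185 -377.151349    218.37569197] [ 9.99904821e-01  1.37959539e-02 -8.80369651e-05 -1.15205814e-04] [ 0.14233914 -0.27082543 -0.16721468]
```

```bash
python3 -m handwheel '[[0,0,0,0.7,-0.95,0,93],[0,0,0,0.7,-0.95,0,93],[0,0,0,0.7,-0.95,0,93],[0,0,0,0.7,-0.95,0,93],[0,0,0,0.7,-0.95,0,93],[0,0,0,0.7,-0.95,0,93],[0,0,0,0.65,-0.9,0,93],[0,0,0,0.65,-0.9,0,93],[0,0,0,0,0,0,93]]'; python3 - <<'E'
from h import *
m=imaging.camera_model('wrist')
im=imaging.camera('wrist')[...,::-1];cv2.imwrite('pics/w1.png',im)
np.savez('w1',**m)
s=env.state();print(s['tcp_pos'],s['orientation'],s['force'])
E
```

```text
time_s: 2.0
tcp_pos: [484.0, -146.4, 218.2]
orientation: [1.0, 0.015, -0.0, -0.0]
force: [0.7, -0.6, 0.7]
grip_width: 93.1
grasp_force: 0.0
[ 483.22442619 -147.65797838  218.22878356] [ 9.99884094e-01  1.52187953e-02 -3.90954666e-04 -1.84075630e-04] [ 0.27081897 -0.39158334 -0.80843882]
```

View pics/w1.png

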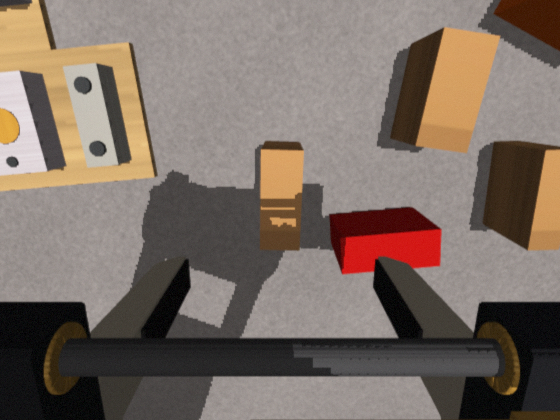

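```bash
python3 - <<'E'
from h import *
m=dict(np.load('w1.npz'))
P=plane(m,[(261,150),(303,150),(300,248),(261,248)],80)[:,:2];print('b36',P.round(1).tolist(),P.mean(0))
print('red top',plane(m,[(342,235),(438,229),(440,265),(344,271)],80).round().tolist(),'foot',plane(m,[(330,213),(342,271)],40).round().tolist())
a=plane(m,[(66,67),(85,166)],42)[:,:2];x=a[0]-a[1];L=np.linalg.norm(x);x/=L
b=plane(m,[(38,75),(62,171)],42)[:,:2];print('stop inner',a.round(1).tolist(),L,np.degrees(np.arctan2(x[1],x[0])))
E
```

```text
b36 [[528.9, -127.6], [530.0, -162.7], [442.0, -164.1], [441.0, -128.8]] [ 485.47581659 -145.81219992]
red top [[456.0, -201.0, 80.0], [464.0, -286.0, 80.0], [429.0, -294.0, 80.0], [420.0, -206.0, 80.0]] foot [[464.0, -195.0, 40.0], [401.0, -212.0, 40.0]]
stop inner [[592.0, 47.3], [504.5, 41.7]] 87.68874695003882 3.6645340543368157
```

```bash
python3 -m handwheel '[[0,0,0,0.06,-0.03,1,70],[0,0,0,0,0,1,65],[0,0,0,0,0,1,65],[0,0,0,0,0,1,65],[0,0,0,0,0,1,65],[0,0,0,0,0,0.6,65],[0,0,0,0,0,0,65],[0,0,0,0,0,0,30],[0,0,0,0,0,0,30],[0,0,0,0,0,0,30]]'; python3 -m handwheel '[[0,0,0,0,0,0,30],[0,0,0,0,0,0,30],[0,0,0,0,0,-0.3,30],[0,0,0,0,0,-1,30],[0,0,0,0,0,-1,30],[0,0,0,0,0,-1,30]]'
```

```text
time_s: 3.05
tcp_pos: [485.0, -148.4, 51.9]
orientation: [1.0, 0.014, 0.001, 0.0]
force: [0.1, 0.1, 0.1]
grip_width: 45.5
grasp_force: 0.0
time_s: 3.65
tcp_pos: [484.2, -148.0, 151.1]
orientation: [1.0, 0.014, -0.0, -0.0]
force: [0.7, 0.1, -2.3]
grip_width: 36.1
grasp_force: 29.7
```

```bash
python3 -m handwheel '[[0,0,0,-0.1,-0.3,-1,30],[0,0,0,-0.1,-1,-0.6,30],[0,0,0,-0.1,-1,0,30],[0,0,0,-0.1,-1,0,30],[0,0,0,-0.1,-1,0,30],[0,0,0,-0.1,-1,0,30],[0,0,0,-0.2,-1,0,30],[0,0,-0.053,-0.2,-0.7,0,30],[0,0,0,0,0,0,30],[0,0,0,0,0,0,30]]'; python3 - <<'E'
from h import *
m=imaging.camera_model('wrist')
im=imaging.camera('wrist')[...,::-1];cv2.imwrite('pics/w2.png',im)
np.savez('w2',**m)
s=env.state();print(s['tcp_pos'],s['orientation'],s['force'])
for i in range(3): print(imaging.camera('wrist').shape, env.state()['tcp_pos'])
im2=cv2.resize(im[:260,100:],None,fx=1.7,fy=1.7,interpolation=cv2.INTER_CUBIC);print(im2.shape);cv2.imwrite('pics/w2c.png',im2)
E
```

```text
time_s: 4.65
tcp_pos: [448.6, 61.1, 198.0]
orientation: [0.999, 0.041, 0.0, 0.0]
force: [-0.5, -0.3, -2.5]
grip_width: 35.9
grasp_force: 29.8
[448.73497628  60.71657626 197.86234912] [9.99194528e-01 4.01282153e-02 4.90812670e-05 1.41219942e-04] [-0.18550411 -0.31819389 -2.66954985]
(420, 560, 3) [448.82797587  60.49348557 197.79196895]
(420, 560, 3) [448.82501226  60.35578818 197.69587207]
(420, 560, 3) [448.85378054  60.33933713 197.6961825 ]
(442, 782, 3)
```

View pics/w2c.png

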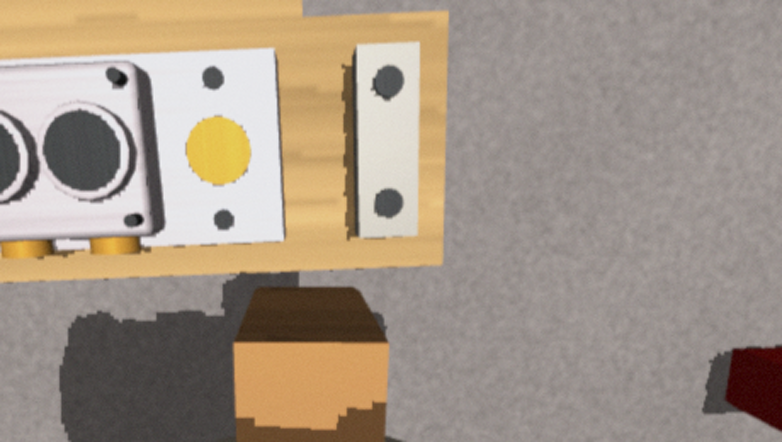

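```bash
cat > gap.py <<'E'
from h import *
from scipy.spatial.transform import Rotation as R
def edges(im,rows,ua,ub,f=8):
    # sat-based edges: (plywood saturated, metal not); returns left/right plywood ends per row, subpixel
    S=cv2.cvtColor(im,cv2.COLOR_BGR2HSV).astype(float); out=[]
    V=S[...,2]
    return V
E
python3 - <<'E'
from h import *
im=cv2.imread('pics/w2.png');m=dict(np.load('w2.npz'))
g=im.astype(int)
for r in (35,60,85,110,130):
    print(r,'L',[tuple(g[r,c]) for c in range(258,272)] if 0 else [int(v) for v in g[r,258:274,0]],'R',[int(v) for v in g[r,298:316,0]])
s=np.load('w2.npz')
E
```

```text
35 L [235, 235, 228, 193, 98, 93, 112, 114, 112, 116, 112, 112, 114, 116, 114, 111] R [110, 112, 109, 112, 110, 111, 107, 109, 104, 64, 55, 106, 207, 215, 215, 215, 216, 217]
60 L [234, 235, 235, 234, 222, 108, 87, 105, 109, 107, 106, 106, 106, 107, 108, 106] R [106, 106, 104, 100, 89, 55, 47, 50, 47, 49, 54, 92, 178, 212, 215, 216, 216, 217]
85 L [234, 235, 235, 234, 235, 226, 131, 93, 112, 115, 113, 115, 112, 115, 115, 116] R [116, 112, 115, 107, 103, 61, 52, 55, 53, 51, 47, 64, 125, 209, 211, 215, 213, 212]
110 L [235, 235, 234, 233, 234, 234, 227, 158, 93, 120, 124, 122, 125, 121, 125, 123] R [125, 123, 125, 125, 112, 65, 56, 60, 60, 56, 49, 55, 108, 200, 209, 211, 207, 209]
130 L [233, 233, 234, 235, 233, 234, 234, 228, 156, 93, 127, 133, 131, 135, 135, 133] R [128, 129, 127, 129, 117, 72, 61, 60, 62, 61, 52, 56, 80, 157, 199, 203, 203, 203]
```

```bash
cat > gap.py <<'E'
from h import *
from scipy.spatial.transform import Rotation as R
def gap(im,m,s,rows,uL,uR,z=42,th=160):
    b=im[...,0].astype(float); L=[];Rr=[]
    for r in rows:
        a=b[r,uL[0]:uL[1]]; i=np.where((a[:-1]>=th)&(a[1:]<th))[0]
        if len(i): i=i[-1]; L.append((uL[0]+i+(a[i]-th)/(a[i]-a[i+1]),r))
        a=b[r,uR[0]:uR[1]]; i=np.where((a[:-1]<th)&(a[1:]>=th))[0]
        if len(i): i=i[0]; Rr.append((uR[0]+i+(th-a[i])/(a[i+1]-a[i]),r))
    ln=[]
    for P in(L,Rr):
        Q=plane(m,P,z)[:,:2].astype(np.float32); vx,vy,x0,y0=cv2.fitLine(Q,cv2.DIST_HUBER,0,.01,.01).ravel()
        ln.append((vy/vx,y0-vy/vx*x0))
    (kl,cl),(kr,cr)=ln; x=548.3; yl,yr=kl*x+cl,kr*x+cr
    T=R.from_quat(s['orientation']).as_matrix(); yaw=np.arctan2(T[1,0],T[0,0])
    print('yaw deg foot,stop,tool',np.degrees([np.arctan(kl),np.arctan(kr),yaw]).round(2),'y foot,stop at x=548.3:',yl.round(1),yr.round(1),'gap',((yl-yr)*np.cos(np.arctan(kr))).round(1))
    return T
E
python3 - <<'E'
from gap import *
im=cv2.imread('pics/w2.png');m=dict(np.load('w2.npz'));s=env.state()
T=gap(im,m,s,range(31,138),(250,280),(298,318))
print('ends x', plane(m,[(100+358/1.7,44/1.7),(100+358/1.7,237/1.7)],42)[:,:2])
p=np.array([448.73,60.5,197.8]);k=np.array([[100+234/1.7,342/1.7],[100+388/1.7,342/1.7]])
for dz in(28,30,32):
    q=plane(m,k,p[2]+dz); print(dz,((q-p)@T).round(1).tolist())
print(p, s['tcp_pos'])
E
```

```text
yaw deg foot,stop,tool [6.81 6.91 4.55] y foot,stop at x=548.3: 84.4 44.9 gap 39.1
ends x [[592.62732821  49.28975812]
 [503.20838622  40.01781749]]
28 [[44.3, -18.4, -28.0], [44.3, 17.5, -28.0]]
30 [[44.8, -18.2, -30.0], [44.9, 17.2, -30.0]]
32 [[45.4, -18.0, -32.0], [45.4, 16.9, -32.0]]
[448.73  60.5  197.8 ] [448.85378054  60.33933713 197.6961825 ]
```

```bash
python3 -m handwheel '[[0,0,-0.035,0,0.25,0,30],[0,0,0,0,0,0,30],[0,0,0,0,0,0,30],[0,0,0,0,0,0,30]]'; python3 - <<'E'
from gap import *
for i in range(4):
    m=imaging.camera_model('wrist'); im=imaging.camera('wrist')[...,::-1].copy();s=env.state()
    gap(im,m,s,range(31,138),(235,300),(285,330)); print(s['tcp_pos'])
cv2.imwrite('pics/w3.png',im)
m=imaging.camera_model('top'); t=imaging.camera('top')[...,::-1].copy(); cv2.imwrite('pics/t3.png',t)
E
```

```text
time_s: 5.25
tcp_pos: [449.4, 53.5, 197.6]
orientation: [0.998, 0.057, -0.0, -0.0]
force: [0.4, 0.0, -3.0]
grip_width: 36.0
grasp_force: 29.8
yaw deg foot,stop,tool [6.82 6.89 6.59] y foot,stop at x=548.3: 84.4 45.0 gap 39.1
[449.3156807   53.57542713 197.61901032]
yaw deg foot,stop,tool [6.82 6.89 6.61] y foot,stop at x=548.3: 84.4 45.0 gap 39.2
[449.31543887  53.64211996 197.63804952]
yaw deg foot,stop,tool [6.82 6.9  6.62] y foot,stop at x=548.3: 84.4 45.0 gap 39.1
[449.31304377  53.64039481 197.64572215]
yaw deg foot,stop,tool [6.8  6.9  6.63] y foot,stop at x=548.3: 84.4 45.0 gap 39.2
[449.30887076  53.68333271 197.64147038]
```

```bash
python3 -m handwheel '[[0,0,-0.004,0.8,0,0,30],[0,0,0,0.8,0,0,30],[0,0,0,0.8,0,0,30],[0,0,0,0.83,0.024,0,30],[0,0,0,0,0,1,30],[0,0,0,0,0,1,30],[0,0,0,0,0,1,30],[0,0,0,0,0,0.2,30],[0,0,0,0,0,0,30],[0,0,0,0,0,0,30]]'; python3 - <<'E'
from gap import *
q=[]
for i in range(4): imaging.camera_model('wrist'); imaging.camera('wrist');s=env.state();q.append(s['tcp_pos']); 
print(np.array(q).round(2).tolist(),s['orientation'],s['force'],s['torque'])
cv2.imwrite('pics/w4.png',imaging.camera('wrist')[...,::-1])
E
```

```text
time_s: 6.5
tcp_pos: [546.3, 64.4, 103.4]
orientation: [0.998, 0.06, 0.001, -0.0]
force: [-0.2, -0.2, -1.9]
grip_width: 35.7
grasp_force: 29.9
[[546.42, 64.41, 103.58], [546.4, 64.4, 103.51], [546.26, 64.41, 103.26], [546.14, 64.37, 102.98]] [9.98206206e-01 5.98623859e-02 9.30502783e-04 4.42259082e-06] [ 0.07450036 -0.31156864 -1.83717161] [ 0.02304246 -0.00870463  0.08134163]
```

```bash
python3 -m handwheel '[[0,0,0,0,0,0.2,30],[0,0,0,0,0,0.2,30],[0,0,0,0,0,0.2,30],[0,0,0,0,0,0,30]]'; python3 -m handwheel '[[0,0,0,0,0,0.1,30],[0,0,0,0,0,0.1,30],[0,0,0,0,0,0,30]]'
```

```text
time_s: 7.15
tcp_pos: [545.0, 64.3, 82.3]
orientation: [0.998, 0.06, -0.001, -0.0]
force: [0.1, 0.2, -2.4]
grip_width: 35.8
grasp_force: 29.9
time_s: 7.45
tcp_pos: [545.5, 64.3, 77.2]
orientation: [0.998, 0.06, -0.0, -0.0]
force: [0.2, -0.2, -1.8]
grip_width: 35.7
grasp_force: 29.9
```

```bash
python3 -m handwheel '[[0,0,0,0,0,0.15,30],[0,0,0,0,0,0.15,30],[0,0,0,0,0,0.15,30],[0,0,0,0,0,0,30]]'; python3 -m handwheel '[[0,0,0,0,0,0.05,30],[0,0,0,0,0,0.05,30],[0,0,0,0,0,0,30]]'
```

```text
time_s: 7.85
tcp_pos: [545.2, 64.3, 63.3]
orientation: [0.998, 0.06, -0.001, 0.0]
force: [-0.8, -0.8, -2.9]
grip_width: 35.9
grasp_force: 29.9
time_s: 8.15
tcp_pos: [545.8, 64.4, 61.4]
orientation: [0.998, 0.06, 0.0, -0.0]
force: [1.1, 0.7, -0.6]
grip_width: 36.2
grasp_force: 29.9
```

```bash
python3 -m handwheel '[[0,0,0,0,0,0.05,30],[0,0,0,0,0,0,30]]'; python3 -m handwheel '[[0,0,0,0,0,0.04,30],[0,0,0,0,0,0,30]]'
```

```text
time_s: 8.35
tcp_pos: [546.0, 64.8, 61.1]
orientation: [0.998, 0.06, 0.001, -0.0]
force: [-5.4, 3.5, 11.8]
grip_width: 35.5
grasp_force: 30.0
time_s: 8.55
tcp_pos: [546.2, 64.9, 61.0]
orientation: [0.998, 0.06, 0.001, -0.001]
force: [-11.7, 4.4, 24.0]
grip_width: 36.0
grasp_force: 30.0
```

```bash
python3 -m handwheel '[[0,0,0,0,0,-0.08,38],[0,0,0,0,0,0,46],[0,0,0,0,0,0,56],[0,0,0,0,0,0,58],[0,0,0,0,0,-0.5,58],[0,0,0,0,0,-1,58],[0,0,0,0,0,-1,58],[0,0,0,0,0,-1,58],[0,0,0,-0.9,0,-1,58],[0,0,0,-1,0,0,58]]'; python3 -m handwheel '[[0,0,0,-1,0,0,58],[0,0,0,0,0,0,58],[0,0,0,0,0,0,58]]';python3 - <<'E'
from gap import *
m=imaging.camera_model('wrist');a=imaging.camera('wrist')[...,::-1];np.savez('w5',**m)
cv2.imwrite('pics/w5.png',a)
t=imaging.camera('top')[...,::-1];cv2.imwrite('pics/t5.png',t)
o=np.zeros((420,800,3),np.uint8);o[:]=a[:,:].copy()[:, :1]*0
o[:,:400]=a[:,80:480];o[:400,400:]=cv2.resize(t[130:290,230:490][:, :],(400,246))[:246].copy() if 0 else 0
o[:246,400:]=cv2.resize(t[130:290,230:490],(400,246),interpolation=cv2.INTER_CUBIC)
cv2.imwrite('pics/chk.png',o);print(env.state()['tcp_pos'],env.state()['force'])
E
```

```text
time_s: 9.55
tcp_pos: [489.7, 57.5, 200.9]
orientation: [0.998, 0.06, 0.003, -0.0]
force: [0.9, -0.5, -0.6]
grip_width: 58.0
grasp_force: 0.0
time_s: 9.85
tcp_pos: [459.3, 53.9, 197.1]
orientation: [0.998, 0.06, 0.001, -0.0]
force: [0.9, 0.4, 0.4]
grip_width: 58.0
grasp_force: 0.0
[459.78717304  53.99434382 196.28214839] [ 0.15846496  0.11119595 -0.59434468]
```

View pics/chk.png

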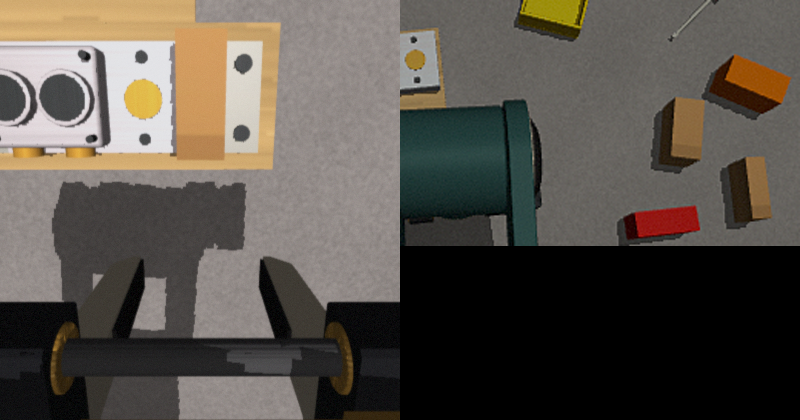

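The block stands in the gap between foot and stop (top face about px 175–227 across, rows 25–160 in the left panel). The other two blocks are untouched. I'll check its top height and centring from the corners.

```bash
python3 - <<'E'
from gap import *
m=dict(np.load('w5.npz'))
P=plane(m,[(256,24.5),(307.5,24.5),(304.5,159.5),(256,159.5)],90)[:,:2]
print(P.round(1).tolist(),P.mean(0),np.linalg.norm(P-np.roll(P,-1,0),axis=1).round(1))
print(env.close_job())
E
```

```text
[[590.6, 87.3], [594.7, 52.3], [503.3, 41.8], [498.9, 78.3]] [546.8760011   64.92690083] [35.2 92.1 36.7 92.1]
the job is handed in; nothing more can be done
None
```

The gap measured about 39 mm, so I put the 36 mm block in it. It stands upright on the board, square and centred to within a couple of mm. I never moved the 28 mm and 44 mm blocks, which still stand upright on the bench, and I've handed the job in, but it returned no verdict.

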